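Print a card with the pattern block on the tabletop roller press

ROBOT

A 6-joint arm with a two-finger parallel gripper is mounted at the origin on the work surface. World frame = base frame: x ahead of the robot, y to its left, z up, the work surface at z = 0. Lengths are in m, angles in rad, forces in N, time in s.
With the tool pointing down it reaches from about 0.3 to 0.95 m from the base axis. Payload 3.1 kg.
Tool frame: the origin (TCP) lies on the mounting face of the last link; the fingertips stand 173 mm ahead of it and the grasp point (between the pads) lies 155 mm ahead of it; x points along the fingers, y is the direction in which the jaws open and shut, and the axes are right-handed (so a half turn about x gives the same grasp; the last joint's range is limited). The gripper opens to 85 mm and grips with 20 to 120 N. Pads are 22 mm wide; open, the fingers measure 114 mm over their backs; the gripper's body (76 mm by 85 mm) begins 54 mm behind the grasp point. The pads swing forward as they close: fully open they stand 13 mm farther back than shut.
Start: joints at [1.089, 0.308, 1.634, -0, 1.2, -0.07], TCP at [0.25, 0.573, 0.405] pointing down, gripper open.
Joint ranges: [-3.06, 3.06], [-0.79, 1.96], [0.05, 2.63], [-1.19, 4.34], [0.05, 2.64], [-2.94, 2.94]. Speed limits (rad/s): [2.79, 2.79, 3.14, 3.14, 3.14, 3.14].

INTERFACE

Orientations are given as [roll, pitch, yaw] about the fixed x, y, z axes, in that order (R = Rz(yaw) Ry(pitch) Rx(roll)).
In Python, from station import manip gives the robot as it stands. The module is installed in compiled form; this text tells all that it offers.
- The arm moves only by the tool arm_command, never from a script. Its argument "rows" is a list of rows, each a list of 7 numbers: the turn, a rotation vector about the tool's x, y, z in degrees, then the shift along the tool's x, y, z in mm, then the gripper command: -1 is shut, 1 is fully open, values between are in proportion. A call has 1 to 8 rows; each row shifts and turns the pose as measured when the row begins, along the tool's axes as they then stand; what a row does not reach is not made up. A row lasts 1/8 s, in which the tool goes at most 62.5 mm and 10.7 degrees, less where a joint would pass 70% of its speed; a pose out of reach is approached as far as the arm can. A call with a gripper value outside its range is refused whole. The fingers move at their own pace and stop on an object; the grip force is fixed at half the most. Time passes only in rows, so rows that do not move let the fingers close. It gives the time, the measured TCP pose, the force and the opening at its end, in the units of the state.
- manip.get_obs(): the state, without advancing time (a new reading comes with each control period).
- manip.read_camera(name): name is "side" or "top"; returns (picture, depth): 384x512x3 uint8, red, green, blue; 384x512 float32, m along the optical axis (not along the pixel's ray), 0 where there is no reading.
- manip.get_calibration(name): a dict with "mtx" (3x3 intrinsics, pixels), "position" and "attitude" of the camera in the world. Camera axes: x right, y down, z forward; pixel columns grow to the right and rows downward; lengths in m; the calibration is good to about 2 mm. A picture is of the moment at which its call begins. get_calibration takes no time and is no camera call.
- manip.job_done(): hands the job in, once; it reports no verdict.
The state is a dict: "time": time; "joint_pos": joint angles; "joint_vel": joint speeds; "joint_torque": joint torques, N m; "tcp_pos": TCP position; "eef_rot": TCP orientation; "force": force on the tool from outside, world axes, zero at the start; "torque": the same for the moment, N m; "opening": finger opening in m.
Only numpy, scipy, OpenCV 4.12 (cv2) and the standard library are available. Lean on these libraries where they do the work, as an engineer would, in place of code of your own. Each camera call takes 0.05 s, during which the arm holds its last target. There are 200 camera calls.

TASK

Lift the long printing block off the ink pad and lay it, as it is (inked side down), flat on the card on the press bed, centred and square with the card's long side. Then take hold of the crank by its loose wooden sleeve and wind the bed through to the far end of its travel, keeping hold of the sleeve all the while the block is under the roller, so that the block comes out on the far side still square in its place on the card. Leave the block lying there, let go of the crank and do not disturb the other things on the table.

Things in the scene. Friction and masses are not known exactly. Their poses are not given: they have to be found in the camera images.
- press: Grey steel tabletop roller press, bolted down. Origin on the table under the middle of the roller; x is the way the bed travels (away from the robot), y across, z up. Two foot rails 580 mm long in x, top at z 38 mm. Two cheek plates at y = +/-81 mm, 70 mm long in x, 14 mm thick, top at z 213 mm, joined by a bridge bar; pressure screws on the cheeks reach z 251 mm.
- roller (a point): Middle of the steel top roller between the cheeks: 56 mm diameter, 140 mm long, axis along y, 151 mm above the table. It bears on the block's top (the nip is about 1 mm tighter than the block) and draws it through. Fixed point; the roller turns with the crank.
- bed (a joint): Travel of the flat steel bed (300 x 124 x 12 mm, top at z 97 mm of the press) in m along the press's x: about 0 to 0.025 at the start, on the robot's side of the roller; 0.27 at the far end stop. Geared to the crank, 0.028 m per radian, so the whole travel is about 1.5 turns. It stays where it is left.
- card (a point): Middle of the top face of the thick white card (170 x 92 x 3 mm, long side along the bed) taped to the middle of the bed; moves with the bed; axes parallel to the press's. At bed travel q it lies at x = q - 0.140 m, y = 0, z = 0.100 m in the press's frame.
- crank (a joint): Crank angle in rad: 0 with the handle straight up above the roller axis, growing as the handle goes from the top towards the robot (press -x), then down, then away (+x), which moves the bed away from the robot. Starts between about 0 and 0.9. Steel arm at y = -110 mm of the press, 70 mm from axis to handle pin. Takes about 3 to 6 N at the handle, up to about 12 N with the block under the roller.
- crank_axis (a point): Point on the crank's axis of turning, level with the middle of the sleeve: x 0, y -170 mm, z 151 mm in the press's frame. The middle of the sleeve circles it at a radius of 70 mm: offset in the press's x is -70 mm times sin(crank), in z 70 mm times cos(crank).
- sleeve: Wooden grip sleeve of the crank, a level cylinder 28 mm diameter, 100 mm long, spinning freely on its pin (a gripper can keep its own orientation all the way round). Origin at its middle; its y axis runs along the pin, parallel to the press's y; its other axes turn with it. It spans y = -120 to -220 mm of the press; the crank arm is at its inner (+y) end.
- block: Long printing block, dark hardwood on a dark carved rubber face, 130 x 56 x 24 mm, about 0.2 kg. Origin at the centre of its underside (the face), x along its length, z up. Lies face down on the ink pad at the start. Either end may lead.
- pad: Fixed ink pad: black base 210 x 120 x 8 mm with a blue cushion 190 x 100 mm, top at 15 mm (hard). Origin under its centre, x along its length.
- mug: Bystander: terracotta mug, 80 mm across, 95 mm tall. Origin under its centre.
- jar: Bystander: closed white paint jar, 68 mm across, 85 mm tall. Origin under its centre.
- spare_block: Bystander: square printing block, 85 x 85 x 24 mm. Origin under its centre.
- brayer: Bystander: ink roller lying on the table, 90 mm wide dark roller, wooden handle, 160 mm long in all. Origin under its middle, handle to -x.
Mind the look-alikes: they are no part of the job. What is shaped like the block but pink, purple or yellow is not meant.

How it is judged:
By the outcome, as a careful person would: the job done as asked, in the order asked, and still so for the second after the job is handed in, with the robot touching nothing.
It also fails if it takes over 72 s, if anything falls off the work surface, if the arm or the gripper's body presses on something with over 40 N, if the wrist force passes 120 N, or if a joint passes its speed limit or range.

## Working session

There is one attempt and no reset: what is moved stays moved. The work goes in short steps, Python scripts to look and compute and a tool call to move; the robot and the scene stay as the last step left them, time stands still between calls to the robot, and variables do not carry over. Pictures are saved under pics/ and viewed, about 8 in all and at most 12, crops included, and the job is handed in when it is done.

Besides the shell and the picture viewer there is one more tool, called after "Call:" by a JSON object that holds its "method" and its "body", one argument or row to a line. arm_command: Moves the arm, as the interface text tells. Its arguments: {"type":"object","properties":{"rows":{"type":"array","items":{"type":"array","items":{"type":"number"}}}},"required":["rows"]}

```bash
mkdir -p pics
cat > h.py <<'E'
import numpy as np, cv2
from station import manip
from scipy.spatial.transform import Rotation as R
def shot(name):
    p,d=manip.read_camera(name); np.savez('last_%s.npz'%name,p=p,d=d); return p,d
def cal(name):
    c=manip.get_calibration(name); a=np.array(c['attitude'],float)
    M=a if a.shape==(3,3) else (R.from_euler('xyz',a).as_matrix() if a.size==3 else R.from_quat(a).as_matrix())
    return np.array(c['mtx']),np.array(c['position']),M
def cloud(name,d):
    K,t,M=cal(name); v,u=np.mgrid[:384,:512]
    P=np.stack([(u-K[0,2])/K[0,0]*d,(v-K[1,2])/K[1,1]*d,d],-1)
    W=P@M.T+t; W[d==0]=np.nan; return W
def proj(name,X):
    K,t,M=cal(name); p=(np.atleast_2d(X)-t)@M@K.T; return p[:,:2]/p[:,2:]
def save(fn,p,crop=None,s=1):
    if crop: u0,v0,u1,v1=crop; p=p[v0:v1,u0:u1]
    cv2.imwrite('pics/'+fn,cv2.resize(p[:,:,::-1],None,fx=s,fy=s,interpolation=cv2.INTER_CUBIC))
E
python3 - <<'E'
from h import *
for n in('top','side'):
    c=manip.get_calibration(n); print(n,c); p,d=shot(n); save(n+'0.png',p,None,1.5)
print(manip.get_obs())
E
```

```text
top {'mtx': array([[435.19200347,   0.        , 259.1133335 ],
       [  0.        , 435.19200347, 195.74045287],
       [  0.        ,   0.        ,   1.        ]]), 'position': array([0.21998959, 0.04945931, 1.75880926]), 'attitude': array([-2.9872207 ,  0.00368123, -1.55761421])}
side {'mtx': array([[435.61764407,   0.        , 259.69748048],
       [  0.        , 435.61764407, 188.07517119],
       [  0.        ,   0.        ,   1.        ]]), 'position': array([ 0.3834985 , -1.11113157,  1.04074409]), 'attitude': array([-2.22780813, -0.00348019, -0.05406936])}
{'time': 0.1, 'joint_pos': array([ 1.08928624e+00,  3.08931003e-01,  1.63509739e+00, -1.39979549e-05,
        1.19969484e+00, -6.97235039e-02]), 'joint_vel': array([ 0.00281513, -0.00229111, -0.00257681,  0.00029734,  0.00150948,
        0.00135334]), 'joint_torque': array([-8.68707484e-04, -4.16408157e+01, -2.77643716e+01, -9.95044115e-05,
        3.96597519e-03, -3.16618105e-05]), 'tcp_pos': array([0.2500107 , 0.5723848 , 0.40353522]), 'eef_rot': array([-1.63440221,  1.5686657 , -2.0461837 ]), 'force': array([ 0.17424306,  0.19614612, -0.71948883]), 'torque': array([0.02629359, 0.02834228, 0.0313788 ]), 'opening': 0.08545906013484826}
```

View pics/top0.png

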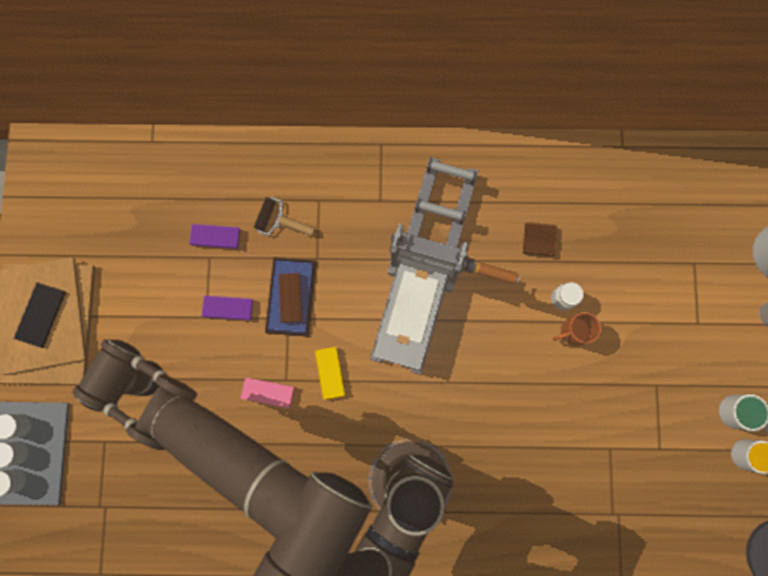

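View pics/side0.png

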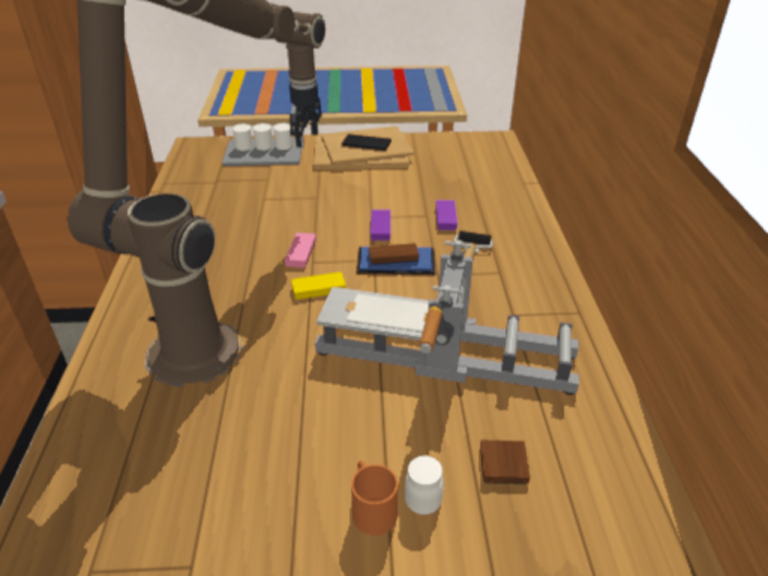

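Candidates (in the 768×576 top view): brown block on the blue pad (290,298). Look-alikes are purple (215,237) and (227,308), pink (267,392), yellow (330,373), the black slab on the boards (40,315), and the square brown spare (540,240). I choose the brown one on the pad. Next I measure it and check it in a crop.

Run:
```python
from h import *
L=np.load('last_top.npz');p,d=L['p'],L['d'];W=cloud('top',d)
def rect(m,n):
    m=cv2.morphologyEx(m.astype(np.uint8),cv2.MORPH_OPEN,np.ones((3,3)))
    k,l,s,_=cv2.connectedComponentsWithStats(m); i=1+np.argmax(s[1:,4]); X=W[l==i]
    r=cv2.minAreaRect(X[:,:2].astype(np.float32)); b=cv2.boxPoints(r)
    e=max((b[1]-b[0],b[2]-b[1]),key=np.linalg.norm)
    print(n,len(X),'c',np.round(r[0],4),'size',np.round(r[1],3),'yaw',np.degrees(np.arctan2(e[1],e[0])),'z',np.nanmedian(X[:,2]))
v,u=np.mgrid[:384,:512]
roi=lambda a,b,c,e:(u>a/1.5)&(v>b/1.5)&(u<c/1.5)&(v<e/1.5)
I=p.astype(int)
rect(roi(255,245,330,345)&(I[...,0]>I[...,2]+15)&(W[...,2]>.028),'block')
rect(roi(255,245,330,345)&(W[...,2]>.005)&(W[...,2]<.028),'pad')
rect(roi(370,250,460,380)&(W[...,2]>.085)&(W[...,2]<.11),'bed')
rect(roi(370,250,460,380)&(W[...,2]>.085)&(W[...,2]<.11)&(I.min(2)>190)&(I.max(2)-I.min(2)<45),'card')
m=roi(468,250,530,290)&(I[...,0]>I[...,2]+40)&(W[...,2]>.15)
rect(m,'sleeve')
rect(roi(520,215,570,265)&(W[...,2]>.015),'spare')
for n,(a,b,c,e) in dict(jar=(550,278,588,310),mug=(560,310,605,345)).items(): rect(roi(a,b,c,e)&(W[...,2]>.06),n)
# feet: cheek/screw points
m=roi(380,215,480,280)&(W[...,2]>.2);rect(m,'cheek tops'); print(np.nanmin(W[m],0),np.nanmax(W[m],0))
a=p[140:270,160:370]; save('c1.png',a,None,3.5)
```

```text
block 436 c [0.4752 0.323 ] size [0.128 0.056] yaw 4.5039477 z 0.039484328382958345
pad 821 c [0.4835 0.3261] size [0.119 0.204] yaw -2.6285849 z 0.014556502375663527
bed 2192 c [0.4315 0.002 ] size [0.124 0.268] yaw -15.4401655 z 0.09927422261310104
card 805 c [ 0.4475 -0.001 ] size [0.086 0.166] yaw -15.425213 z 0.10071032983952555
sleeve 214 c [ 0.5141 -0.196 ] size [0.099 0.027] yaw 74.93702 z 0.231330884824824
spare 426 c [ 0.6479 -0.3502] size [0.087 0.085] yaw 85.259575 z 0.024999092418534374
jar 209 c [ 0.488  -0.4146] size [0.059 0.058] yaw 66.70668 z 0.08498682094521137
mug 73 c [ 0.4146 -0.4677] size [0.07  0.026] yaw 32.67942 z 0.08398270097265703
cheek tops 617 c [ 0.576  -0.0371] size [0.188 0.069] yaw 73.521996 z 0.2132362793902567
[ 0.51085085 -0.15588408  0.20030653] [0.62974582 0.05331697 0.25917137]
```

View pics/c1.png

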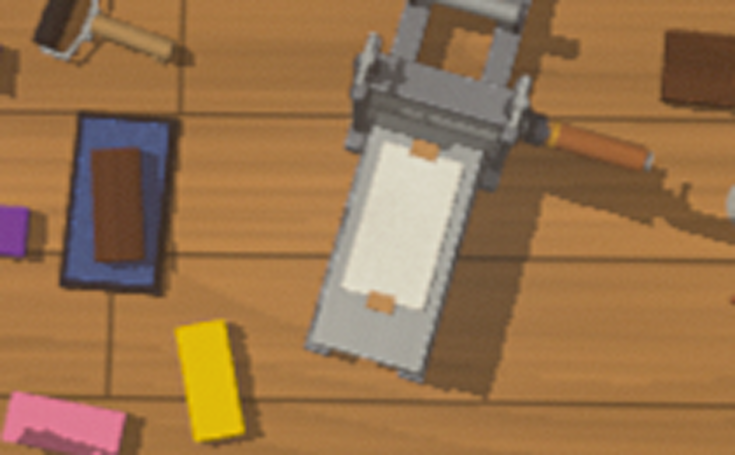

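Crop shows the brown block on the blue pad around (118,205), so the choice stands. Press origin comes out at about (0.576,-0.037) with yaw -15.3°. The cheeks and the sleeve agree on this, with q≈0.007 and crank≈0.25.

```bash
cat >> h.py <<'E'
O=np.array([.5757,-.0368]); YAW=-15.3
def press(x,y,z):
    c,s=np.cos(np.radians(YAW)),np.sin(np.radians(YAW)); return np.array([O[0]+c*x-s*y,O[1]+s*x+c*y,z])
def down(jaw):  # tool x down, y at jaw deg
    a=np.radians(jaw); x=np.array([0,0,-1.]);y=np.array([np.cos(a),np.sin(a),0]); return np.stack([x,y,np.cross(x,y)],1)
def plan(wps,g,step=60,dv=10.):
    "wps: (TCP xyz, jaw deg or None); prints rows"
    o=manip.get_obs(); P=o['tcp_pos'].copy(); M=R.from_euler('xyz',o['eef_rot']).as_matrix()
    jaw=np.degrees(np.arctan2(M[1,1],M[0,1])); print('t',o['time'],'P',P.round(4),'jaw',round(jaw,2),'tilt',np.degrees(np.arccos(-M[2,0])).round(2),'F',o['force'].round(1),'op',round(o['opening'],4))
    print('j',o['joint_pos'].round(2))
    rows=[]
    for X,j in wps:
        j=jaw if j is None else jaw+(j-jaw+90)%180-90
        T=down(j); rv=R.from_matrix(M.T@T).as_rotvec(degrees=True); D=np.array(X)-P
        n=max(1,int(np.ceil(max(np.linalg.norm(D)*1e3/step,np.linalg.norm(rv)/dv))))
        for k in range(n):
            A=M@R.from_rotvec(rv*k/n,degrees=True).as_matrix()
            rows.append([*np.round(rv/n,1),*np.round(A.T@D/n*1e3,1),g])
        P=np.array(X);M=T;jaw=j
    for i in range(0,len(rows),8): print([[float(v) for v in r] for r in rows[i:i+8]])
E
python3 - <<'E'
from h import *
plan([((.475,.323,.30),94.5)],1)
E
```

```text
t 0.1 P [0.25   0.5724 0.4035] jaw 66.41 tilt 0.12 F [ 0.2  0.2 -0.7] op 0.0855
j [ 1.09  0.31  1.64 -0.    1.2  -0.07]
[[-4.7, -0.0, 0.0, 17.3, -23.0, 51.0, 1.0], [-4.7, -0.0, 0.0, 17.3, -27.1, 48.9, 1.0], [-4.7, -0.0, 0.0, 17.3, -31.0, 46.6, 1.0], [-4.7, -0.0, 0.0, 17.3, -34.8, 43.9, 1.0], [-4.7, -0.0, 0.0, 17.3, -38.2, 40.9, 1.0], [-4.7, -0.0, 0.0, 17.3, -41.4, 37.6, 1.0]]
```

Call:
{"method": "arm_command", "body": {
  "rows": [
    [-4.7, 0, 0, 17.3, -23, 51, 1],
    [-4.7, 0, 0, 17.3, -27.1, 48.9, 1],
    [-4.7, 0, 0, 17.3, -31, 46.6, 1],
    [-4.7, 0, 0, 17.3, -34.8, 43.9, 1],
    [-4.7, 0, 0, 17.3, -38.2, 40.9, 1],
    [-4.7, 0, 0, 17.3, -41.4, 37.6, 1],
    [0, 0, 0, 0, 0, 0, 1]
  ]
}}

```text
time: 0.98
tcp_pos: [0.482, 0.3187, 0.2942]
eef_rot: [-2.938, 1.568, -2.837]
force: [-0.6, 0.7, -0.0]
opening: 0.0854
```

Run:
```python
from h import *
plan([((.475,.323,.225),94.5),((.475,.323,.187),94.5)],1,30)
p,d=shot('side');save('s1.png',p,(200,60,340,220),4)
```

```text
t 0.975 P [0.482  0.3187 0.2942] jaw 95.77 tilt 0.18 F [-0.6  0.7 -0. ] op 0.0854
j [ 0.51  0.35  1.83  0.    0.97 -1.16]
[[0.4, -0.1, 0.0, 23.1, 1.7, -2.1, 1.0], [0.4, -0.1, 0.0, 23.1, 1.7, -2.1, 1.0], [0.4, -0.1, 0.0, 23.1, 1.6, -2.2, 1.0], [0.0, 0.0, 0.0, 19.0, 0.0, 0.0, 1.0], [0.0, 0.0, 0.0, 19.0, 0.0, 0.0, 1.0]]
```

View pics/s1.png

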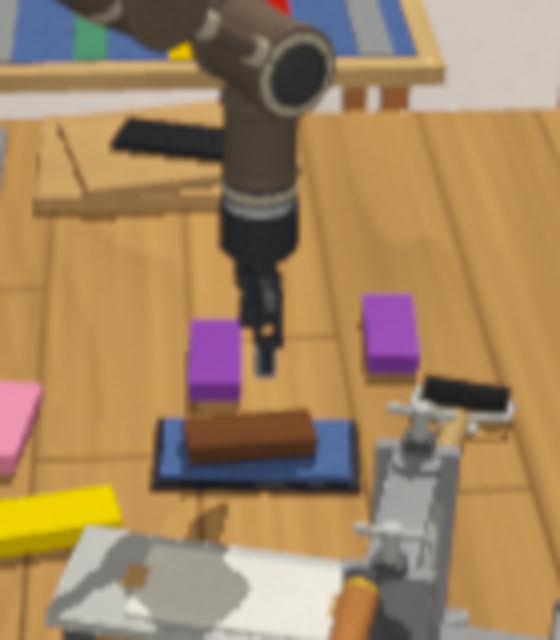

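The gripper hangs (263,370) just above and behind the brown block (250,437), so I go down.

Call:
{"method": "arm_command", "body": {
  "rows": [
    [0.4, 0, 0, 23, 2, -3, 1],
    [0.4, 0, 0, 23, 1.5, -2.5, 1],
    [0.4, 0, 0, 20, 1, -1, 1],
    [0, 0, 0, 0, 0, 0, 1]
  ]
}}

```text
time: 1.52
tcp_pos: [0.4715, 0.3282, 0.2289]
eef_rot: [2.046, 1.567, 2.128]
force: [-0.1, 0.1, 0.2]
opening: 0.0856
```

Run:
```python
from h import *
plan([((.475,.323,.187),94.5)],1,20)
```

```text
t 1.525 P [0.4715 0.3282 0.2289] jaw 94.71 tilt 0.21 F [-0.1  0.1  0.2] op 0.0856
j [ 0.53  0.44  1.86  0.    0.84 -1.12]
[[0.1, -0.0, -0.1, 14.0, -1.9, 1.1, 1.0], [0.1, -0.0, -0.1, 14.0, -1.8, 1.0, 1.0], [0.1, -0.0, -0.1, 14.0, -1.8, 1.0, 1.0]]
```

Call:
{"method": "arm_command", "body": {
  "rows": [
    [0, 0, 0, 14, -2.3, 1.5, 1],
    [0, 0, 0, 14, -1.6, 1, 1],
    [0, 0, 0, 11, -0.8, 0.5, 1],
    [0, 0, 0, 2, 0, 0, 1]
  ]
}}

```text
time: 2.02
tcp_pos: [0.4753, 0.3255, 0.1877]
eef_rot: [1.21, 1.565, 1.294]
force: [0.4, -0.5, 0.4]
opening: 0.0852
```

Run:
```python
from h import *
plan([((.475,.323,.187),94.5)],1,20)
p,d=shot('side');save('s2.png',p,(220,120,320,200),6)
```

```text
t 2.025 P [0.4753 0.3255 0.1877] jaw 94.81 tilt 0.32 F [ 0.4 -0.5  0.4] op 0.0852
j [ 0.52  0.51  1.87  0.01  0.76 -1.13]
[[0.3, 0.1, -0.3, 0.7, -2.5, -0.5, 1.0]]
```

View pics/s2.png

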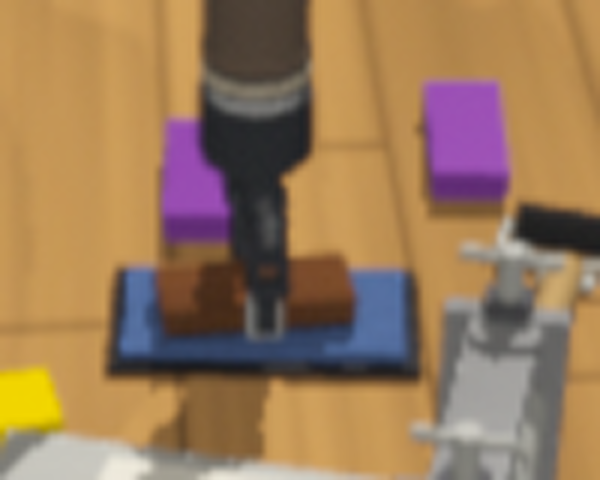

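The fingers straddle the block at (262,310) near its middle. I correct 2.5 mm sideways and close.

Call:
{"method": "arm_command", "body": {
  "rows": [
    [0.3, 0, 0, 0, -2.5, -0.5, 1],
    [0, 0, 0, 0, 0, 0, 1],
    [0, 0, 0, 0, 0, 0, -1],
    [0, 0, 0, 0, 0, 0, -1],
    [0, 0, 0, 0, 0, 0, -1],
    [0, 0, 0, 0, 0, 0, -1],
    [0, 0, 0, 0, 0, 0, -1],
    [0, 0, 0, 0, 0, 0, -1]
  ]
}}

```text
time: 3.08
tcp_pos: [0.4759, 0.3232, 0.1894]
eef_rot: [0.972, 1.563, 1.049]
force: [-0.2, -0.5, 0.4]
opening: 0.0546
```

Run:
```python
from h import *
C=press(.007-.14,0,.30)
plan([((.475,.323,.30),None),(C,YAW+90)],-1,40)
```

```text
t 3.075 P [0.4759 0.3232 0.1894] jaw 94.46 tilt 0.47 F [-0.2 -0.5  0.4] op 0.0546
j [ 0.52  0.5   1.87  0.01  0.76 -1.13]
[[-0.0, 0.1, -0.1, -36.9, 0.2, -0.1, -1.0], [-0.0, 0.1, -0.1, -36.9, 0.1, -0.2, -1.0], [-0.0, 0.1, -0.1, -36.9, 0.0, -0.3, -1.0], [2.2, 0.0, 0.0, 0.0, -35.7, -5.9, -1.0], [2.2, 0.0, 0.0, 0.0, -35.9, -4.5, -1.0], [2.2, 0.0, 0.0, 0.0, -36.1, -3.1, -1.0], [2.2, 0.0, 0.0, 0.0, -36.2, -1.7, -1.0], [2.2, 0.0, 0.0, 0.0, -36.2, -0.3, -1.0]]
[[2.2, 0.0, 0.0, 0.0, -36.2, 1.0, -1.0], [2.2, 0.0, 0.0, 0.0, -36.1, 2.4, -1.0], [2.2, 0.0, 0.0, 0.0, -36.0, 3.8, -1.0], [2.2, 0.0, 0.0, 0.0, -35.8, 5.2, -1.0]]
```

Call:
{"method": "arm_command", "body": {
  "rows": [
    [0, 0, 0, -10, 0, 0, -1],
    [0, 0, 0, -35, 0, 0, -1],
    [0, 0, 0, -35, 0, 0, -1],
    [0, 0, 0, -30, 0, 0, -1],
    [2.2, 0, 0, 0, -30, -5.9, -1],
    [2.2, 0, 0, 0, -36, -4.5, -1],
    [2.2, 0, 0, 0, -36, -3.1, -1],
    [2.2, 0, 0, 0, -36, -1.7, -1]
  ]
}}

```text
time: 4.08
tcp_pos: [0.4615, 0.1822, 0.3047]
eef_rot: [0.958, 1.562, 0.882]
force: [0.2, 0.0, -1.4]
opening: 0.0548
```

Call:
{"method": "arm_command", "body": {
  "rows": [
    [2.2, 0, 0, 0, -36, -0.3, -1],
    [2.2, 0, 0, 0, -36, 1, -1],
    [2.2, 0, 0, 0, -36, 2.4, -1],
    [2.2, 0, 0, 0, -36, 3.8, -1],
    [2, 0, 0, 0, -20, 4, -1],
    [0, 0, 0, 0, 0, 0, -1],
    [0, 0, 0, 0, 0, 0, -1]
  ]
}}

```text
time: 4.95
tcp_pos: [0.4455, 0.0112, 0.3063]
eef_rot: [0.958, 1.56, 0.685]
force: [0.5, -0.2, -1.4]
opening: 0.0547
```

Run:
```python
from h import *
C=press(.007-.14,0,.30)
plan([(C,YAW+90)],-1,40)
p,d=shot('top');save('t1.png',p,(230,150,370,260),5)
W=cloud('top',d);I=p.astype(int);v,u=np.mgrid[:384,:512]
m=(u>240)&(u<320)&(v>150)&(v<260)&(W[...,2]>.085)&(W[...,2]<.11)
X=W[m][:,:2]
# bed long edges in press frame
c,s=np.cos(np.radians(YAW)),np.sin(np.radians(YAW)); Q=(X-O)@np.array([[c,-s],[s,c]])
for sg in(1,-1):
    E=[];
    for x in np.arange(-.26,-.04,.008):
        k=abs(Q[:,0]-x)<.004
        if k.sum()>8: E.append((x,(sg*Q[k,1]).max()*sg))
    E=np.array(E); 
    f=np.polyfit(E[:,0],E[:,1],1); print('edge slope deg',np.degrees(np.arctan(f[0])),'y',np.median(E[:,1]))
```

```text
t 4.95 P [0.4455 0.0112 0.3063] jaw 74.35 tilt 0.62 F [ 0.5 -0.2 -1.4] op 0.0547
j [-0.08  0.09  2.12  0.01  0.92 -1.38]
[[-0.3, 0.4, -0.5, 6.2, -12.0, 5.3, -1.0]]
edge slope deg 6.619700482218499 y 0.04948475187705831
edge slope deg 1.6667480145078835 y -0.052514917079740195
```

View pics/t1.png

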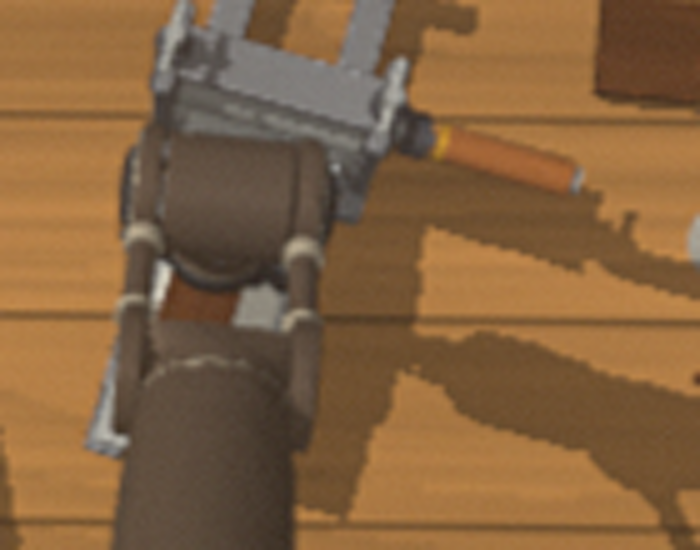

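The top view shows the wrist covering the bed, with the block visible at (200,300). I finish the positioning and check from the side.

Call:
{"method": "arm_command", "body": {
  "rows": [
    [-0.3, 0.4, -0.5, 2, -10, 4, -1],
    [0, 0, 0, 0, -3, 1, -1],
    [0, 0, 0, 0, 0, 0, -1],
    [0, 0, 0, 0, 0, 0, -1]
  ]
}}

```text
time: 5.5
tcp_pos: [0.4472, -0.0019, 0.3039]
eef_rot: [-2.842, 1.569, -3.105]
force: [-0.0, 0.4, -1.7]
opening: 0.0547
```

```bash
sed -i 's/YAW=-15.3/YAW=-15.4/' h.py
python3 - <<'E'
from h import *
C=press(.007-.14,0,.2755)
plan([(C,YAW+90)],-1,20)
p,d=shot('side')
W=cloud('side',d);I=p.astype(int);v,u=np.mgrid[:384,:512]
roi=(u>205)&(u<300)&(v>180)&(v<235)&(W[...,2]>.09)&(W[...,2]<.108)&(I.min(2)>170)&(I.max(2)-I.min(2)<60)
X=W[roi];r=cv2.minAreaRect(X[:,:2].astype(np.float32));print(len(X),r,np.median(X[:,2]))
q=p.copy()
for a,b in((.085,.046),(.065,.028)):
    z=.1
    for sx in(1,-1):
        for sy in(1,-1):
            uv=proj('side',press(-.133+sx*a,sy*b,z))[0]; print(a,b,uv.round(1)); cv2.circle(q,tuple(int(round(t)) for t in uv),1,(255,0,0),-1)
save('s3.png',q,(200,130,320,230),6)
E
```

```text
t 5.5 P [ 0.4472 -0.0019  0.3039] jaw 74.9 tilt 0.1 F [-0.   0.4 -1.7] op 0.0547
j [-0.1   0.1   2.12 -0.    0.93 -1.41]
[[0.1, -0.0, 0.0, 14.2, 0.2, 0.1, -1.0], [0.1, -0.0, 0.0, 14.2, 0.2, 0.1, -1.0]]
662 ((0.4126414358615875, 0.009901851415634155), (0.12547273933887482, 0.23107287287712097), 75.85424041748047) 0.09742944695610611
0.085 0.046 [287.3 202.8]
0.085 0.046 [282.6 220.6]
0.085 0.046 [238.7 196. ]
0.085 0.046 [231.7 213.1]
0.065 0.028 [280.5 205.3]
0.065 0.028 [277.5 216.1]
0.065 0.028 [243. 200.]
0.065 0.028 [238.9 210.4]
```

View pics/s3.png

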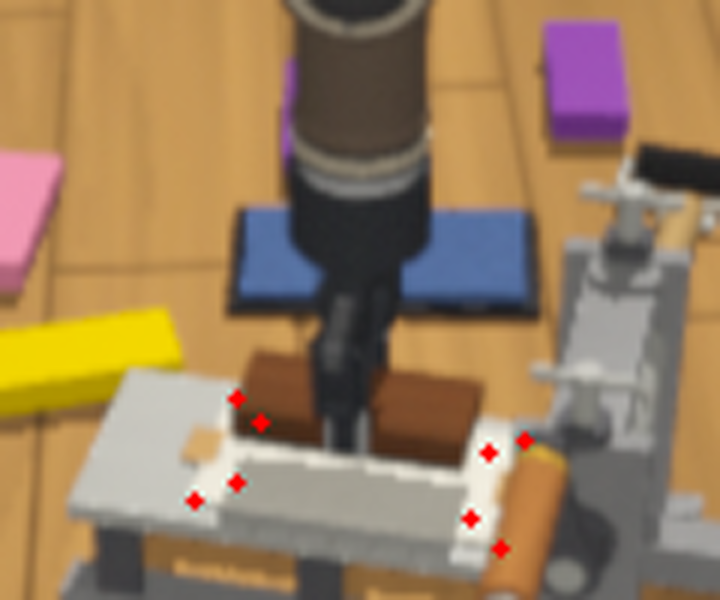

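Predicted card corners (red) lie on the card's visible left edge, (236,398) to (193,500), and the block hangs level above. I lower it.

Call:
{"method": "arm_command", "body": {
  "rows": [
    [0.2, 0, 0, 12, 0, 0, -1],
    [0, 0, 0, 11, 0, 0, -1],
    [0, 0, 0, 3, 0, 0, -1],
    [0, 0, 0, 1, 0, 0, -1],
    [0, 0, 0, 0, 0, 0, -1]
  ]
}}

```text
time: 6.18
tcp_pos: [0.4469, -0.0016, 0.2748]
eef_rot: [-2.92, 1.568, 3.097]
force: [-1.3, 0.4, 1.0]
opening: 0.0549
```

Run:
```python
from h import *
plan([(press(.007-.14,0,.2745),YAW+90)],-1,20)
```

```text
t 6.175 P [ 0.4469 -0.0016  0.2748] jaw 74.7 tilt 0.19 F [-1.3  0.4  1. ] op 0.0549
j [-0.1   0.15  2.14 -0.    0.86 -1.4 ]
[[0.1, -0.2, 0.0, 0.3, 0.3, 0.6, -1.0]]
```

Contact is just beginning. One more half millimetre, then I open and retreat.

Call:
{"method": "arm_command", "body": {
  "rows": [
    [0, 0, 0, 0.7, 0.2, 0.3, -1],
    [0, 0, 0, 0, 0, 0, -1],
    [0, 0, 0, 0, 0, 0, 0.6],
    [0, 0, 0, 0, 0, 0, 1],
    [0, 0, 0, 0, 0, 0, 1],
    [0, 0, 0, 0, 0, 0, 1],
    [0, 0, 0, -10, 0, 0, 1],
    [0, 0, 0, -40, 0, 0, 1]
  ]
}}

```text
time: 7.18
tcp_pos: [0.4467, -0.0015, 0.324]
eef_rot: [-2.956, 1.564, 3.06]
force: [0.4, -0.7, -0.1]
opening: 0.0853
```

Run:
```python
from h import *
plan([(press(-.133,0,.42),None),(press(-.06,-.26,.45),YAW)],1,55)
```

```text
t 7.175 P [ 0.4467 -0.0015  0.324 ] jaw 74.7 tilt 0.39 F [ 0.4 -0.7 -0.1] op 0.0853
j [-0.1   0.07  2.1  -0.    0.98 -1.4 ]
[[-0.0, -0.2, 0.0, -48.0, 0.0, 0.1, 1.0], [-0.0, -0.2, 0.0, -48.0, 0.1, 0.2, 1.0], [-10.0, 0.0, 0.0, -3.3, -28.9, 8.1, 1.0], [-10.0, 0.0, 0.0, -3.3, -29.9, 2.9, 1.0], [-10.0, 0.0, 0.0, -3.3, -29.9, -2.3, 1.0], [-10.0, 0.0, 0.0, -3.3, -29.1, -7.5, 1.0], [-10.0, 0.0, 0.0, -3.3, -27.3, -12.4, 1.0], [-10.0, 0.0, 0.0, -3.3, -24.8, -16.9, 1.0]]
[[-10.0, 0.0, 0.0, -3.3, -21.5, -21.0, 1.0], [-10.0, 0.0, 0.0, -3.3, -17.5, -24.4, 1.0], [-10.0, 0.0, 0.0, -3.3, -13.0, -27.0, 1.0]]
```

Run:
```python
from h import *
plan([(press(-.133,0,.42),None),(press(-.10,-.13,.435),30),(press(-.06,-.26,.45),YAW)],1,55)
```

```text
t 7.175 P [ 0.4467 -0.0015  0.324 ] jaw 74.7 tilt 0.39 F [ 0.4 -0.7 -0.1] op 0.0853
j [-0.1   0.07  2.1  -0.    0.98 -1.4 ]
[[-0.0, -0.2, 0.0, -48.0, 0.0, 0.1, 1.0], [-0.0, -0.2, 0.0, -48.0, 0.1, 0.2, 1.0], [8.9, 0.0, 0.0, -3.0, -26.0, 6.6, 1.0], [8.9, 0.0, 0.0, -3.0, -24.7, 10.5, 1.0], [8.9, 0.0, 0.0, -3.0, -22.7, 14.2, 1.0], [8.9, 0.0, 0.0, -3.0, -20.3, 17.6, 1.0], [8.9, 0.0, 0.0, -3.0, -17.3, 20.5, 1.0], [9.1, 0.0, 0.0, -3.0, -12.9, 24.0, 1.0]]
[[9.1, 0.0, 0.0, -3.0, -9.0, 25.7, 1.0], [9.1, 0.0, 0.0, -3.0, -4.8, 26.8, 1.0], [9.1, 0.0, 0.0, -3.0, -0.5, 27.2, 1.0], [9.1, 0.0, 0.0, -3.0, 3.8, 26.9, 1.0]]
```

Call:
{"method": "arm_command", "body": {
  "rows": [
    [0, 0, 0, -48, 0, 0, 1],
    [0, 0, 0, -48, 0, 0, 1],
    [8.9, 0, 0, -3, -26, 6.6, 1],
    [8.9, 0, 0, -3, -24.7, 10.5, 1],
    [8.9, 0, 0, -3, -22.7, 14.2, 1],
    [8.9, 0, 0, -3, -20.3, 17.6, 1],
    [8.9, 0, 0, -3, -17.3, 20.5, 1],
    [9.1, 0, 0, -3, -12.9, 24, 1]
  ]
}}

```text
time: 8.18
tcp_pos: [0.4441, -0.1658, 0.4526]
eef_rot: [0.96, 1.56, -0.269]
force: [0.1, -0.4, 0.6]
opening: 0.0853
```

Call:
{"method": "arm_command", "body": {
  "rows": [
    [9.1, 0, 0, -3, -9, 25.7, 1],
    [9.1, 0, 0, -3, -4.8, 26.8, 1],
    [9.1, 0, 0, -3, -0.5, 27, 1],
    [8.5, 0, 0, 0, 3.8, 26.9, 1],
    [0, 0, 0, 0, 0, 0, 1],
    [0, 0, 0, 0, 0, 0, 1]
  ]
}}

```text
time: 8.93
tcp_pos: [0.4426, -0.2786, 0.4666]
eef_rot: [1.564, 1.556, -0.312]
force: [-0.3, 1.1, -0.4]
opening: 0.0853
```

```bash
cat >> h.py <<'E'
def rect(W,m,n):
    m=cv2.morphologyEx(m.astype(np.uint8),cv2.MORPH_OPEN,np.ones((3,3)))
    k,l,s,_=cv2.connectedComponentsWithStats(m); i=1+np.argmax(s[1:,4]); X=W[l==i]
    r=cv2.minAreaRect(X[:,:2].astype(np.float32)); b=cv2.boxPoints(r)
    e=max((b[1]-b[0],b[2]-b[1]),key=np.linalg.norm)
    c,s_=np.cos(np.radians(YAW)),np.sin(np.radians(YAW)); q=(np.array(r[0])-O)@np.array([[c,-s_],[s_,c]])
    print(n,len(X),'press xy',q.round(4),'size',np.round(r[1],3),'yaw',np.degrees(np.arctan2(e[1],e[0])).round(2),'z',np.nanmedian(X[:,2]).round(4))
E
python3 - <<'E'
from h import *
p,d=shot('top');W=cloud('top',d);I=p.astype(int);v,u=np.mgrid[:384,:512]
r=(u>245)&(u<312)&(v>165)&(v<255)
rect(W,r&(W[...,2]>.085)&(W[...,2]<.135),'bed+block')
rect(W,r&(W[...,2]>.085)&(W[...,2]<.135)&((I.min(2)>190)|(W[...,2]>.112)),'card')
rect(W,r&(W[...,2]>.112)&(W[...,2]<.135),'block')
r=(u>300)&(u<360)&(v>160)&(v<200)
rect(W,r&(I[...,0]>I[...,2]+40)&(W[...,2]>.15)&(W[...,2]<.25),'sleeve')
save('t2.png',p,(230,140,370,260),5)
plan([(press(-.017,-.178,.42),YAW)],1,55)
E
```

```text
bed+block 2214 press xy [-0.1495  0.0005] size [0.128 0.267] yaw -15.5 z 0.1006
card 701 press xy [-0.1337  0.0012] size [0.087 0.166] yaw -15.33 z 0.1228
block 490 press xy [-0.1327 -0.0028] size [0.056 0.13 ] yaw -15.52 z 0.1249
sleeve 212 press xy [-0.0154 -0.1711] size [0.1  0.03] yaw 75.39 z 0.2304
t 8.975 P [ 0.4426 -0.2785  0.4666] jaw -17.45 tilt 0.87 F [-0.  -0.3 -0.7] op 0.0855
j [-0.65  0.05  1.81  0.    1.27 -0.34]
[[-0.7, 0.0, -0.3, 15.7, 14.4, -30.7, 1.0], [-0.7, 0.0, -0.3, 15.7, 14.8, -30.5, 1.0], [-0.7, 0.0, -0.3, 15.6, 15.3, -30.3, 1.0]]
```

View pics/t2.png

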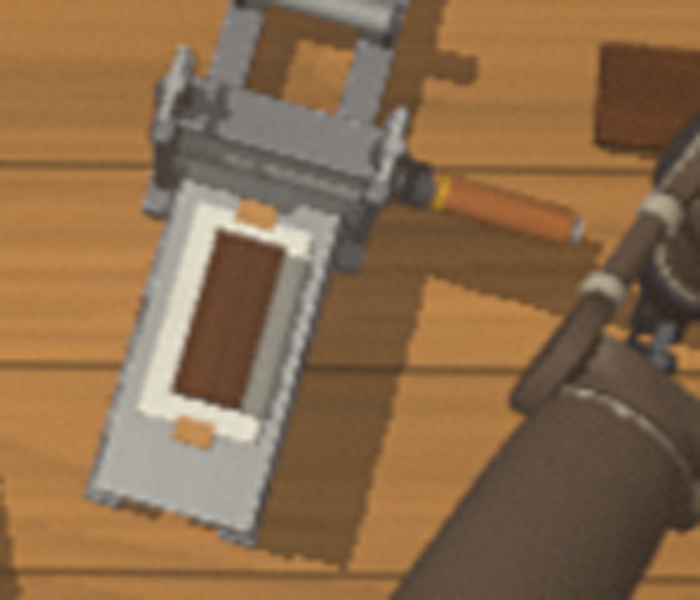

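The top view shows the block square on the card, centre (230,320), and the crank sleeve free. The fits put the block about 3 mm off in y, so I check its edges more finely on the same picture.

Run:
```python
from h import *
p=np.load('last_top.npz')['p'].astype(np.float32)
def prof(z,xs,ys):
    out=[]
    for y in ys:
        uv=proj('top',np.array([press(x,y,z) for x in xs])).astype(np.float32)
        out.append(cv2.remap(p,uv[None,:,0],uv[None,:,1],cv2.INTER_LINEAR)[0].mean(0))
    return np.array(out)
ys=np.arange(-.075,.076,.003)
A=prof(.1,np.linspace(-.18,-.09,40),ys);B=prof(.124,np.linspace(-.18,-.09,40),ys)
for y,a,b in zip(ys,A,B): print(round(y*1e3),a.round().astype(int),b.round().astype(int))
xs=np.arange(-.235,-.03,.005)
print('along x, y=+.036..: card; block')
for x in xs:
    f=lambda z,ya,yb:cv2.remap(p,*[proj('top',np.array([press(x,y,z) for y in np.linspace(ya,yb,9)])).astype(np.float32)[None,:,i] for i in(0,1)],cv2.INTER_LINEAR)[0].mean(0).round().astype(int)
    print(round(x*1e3),f(.1,.034,.04),f(.124,-.015,.015))
```

```text
-75 [115  84  54] [115  85  54]
-72 [113  83  54] [114  84  54]
-69 [103  80  60] [106  81  57]
-66 [95 83 75] [95 81 70]
-63 [116 112 107] [106 101  96]
-60 [153 151 144] [146 144 138]
-57 [165 163 155] [165 163 155]
-54 [146 144 136] [152 149 141]
-51 [124 120 113] [127 124 117]
-48 [120 115 107] [118 114 107]
-45 [133 128 118] [131 126 116]
-42 [144 138 126] [142 137 125]
-39 [147 141 128] [147 141 128]
-36 [147 141 129] [147 141 129]
-33 [141 133 120] [142 135 122]
-30 [122 107  93] [124 110  96]
-27 [103  79  62] [104  81  64]
-24 [96 66 46] [96 66 46]
-21 [99 66 46] [98 66 45]
-18 [101  68  47] [101  68  47]
-15 [102  69  48] [102  69  48]
-12 [104  70  48] [104  69  48]
-9 [103  70  48] [103  70  48]
-6 [102  69  47] [102  69  47]
-3 [102  69  48] [102  69  48]
0 [104  70  49] [104  70  49]
3 [106  71  49] [106  71  49]
6 [107  71  49] [107  71  49]
9 [107  72  49] [107  72  49]
12 [106  71  49] [106  71  49]
15 [104  69  47] [103  69  47]
18 [100  66  44] [99 65 43]
21 [100  68  47] [102  70  50]
24 [125 100  82] [133 110  92]
27 [178 164 146] [187 175 157]
30 [213 205 186] [
[... 1146 characters left out ...]
4 195] [104  70  48]
-135 [218 214 194] [105  70  49]
-130 [218 213 193] [104  70  48]
-125 [220 215 196] [104  70  49]
-120 [219 215 196] [104  70  48]
-115 [220 215 196] [103  69  48]
-110 [221 217 198] [104  70  48]
-105 [223 219 201] [104  69  48]
-100 [222 218 199] [104  69  48]
-95 [222 217 199] [103  69  47]
-90 [224 218 201] [104  69  48]
-85 [224 219 202] [104  69  47]
-80 [224 219 202] [103  68  46]
-75 [223 219 202] [101  67  46]
-70 [223 218 201] [145 126 110]
-65 [224 219 202] [222 215 196]
-60 [223 219 202] [206 181 149]
-55 [224 219 200] [190 146  98]
-50 [208 201 185] [187 143  94]
-45 [172 169 160] [179 137  91]
-40 [163 159 152] [128 109  91]
-35 [122 119 111] [110 107 102]
```

Fine profile: card centre y is +0.5 mm, block centre y is -2.2 mm, and x agrees within 1 mm. That is good enough, so I go on to the crank (angle ≈0.235).

Run:
```python
from h import *
plan([(press(-.0155,-.185,.43),YAW),(press(-.0155,-.185,.372),YAW)],1,40)
```

```text
t 8.975 P [ 0.4426 -0.2785  0.4666] jaw -17.45 tilt 0.87 F [-0.  -0.3 -0.7] op 0.0855
j [-0.65  0.05  1.81  0.    1.27 -0.34]
[[-0.7, 0.0, -0.3, 12.4, 15.0, -28.4, 1.0], [-0.7, 0.0, -0.3, 12.3, 15.4, -28.2, 1.0], [-0.7, 0.0, -0.3, 12.3, 15.8, -28.0, 1.0], [0.0, 0.0, 0.0, 29.0, 0.0, 0.0, 1.0], [0.0, 0.0, 0.0, 29.0, 0.0, 0.0, 1.0]]
```

Call:
{"method": "arm_command", "body": {
  "rows": [
    [-0.7, 0, -0.3, 12.4, 15, -28, 1],
    [-0.7, 0, -0.3, 12, 15, -28, 1],
    [-0.7, 0, -0.3, 12, 14, -25, 1],
    [0, 0, 0, 0, 0, 0, 1],
    [0, 0, 0, 0, 0, 0, 1]
  ]
}}

```text
time: 9.6
tcp_pos: [0.5096, -0.2078, 0.4311]
eef_rot: [-0.214, 1.57, -2.043]
force: [0.6, -1.0, -0.4]
opening: 0.0855
```

Run:
```python
from h import *
plan([(press(-.0155,-.185,.372),YAW)],1,25)
```

```text
t 9.6 P [ 0.5096 -0.2078  0.4311] jaw -14.78 tilt 0.05 F [ 0.6 -1.  -0.4] op 0.0855
j [-0.47  0.14  1.78 -0.    1.22 -0.21]
[[0.2, 0.0, 0.0, 19.7, 0.9, 0.8, 1.0], [0.2, 0.0, 0.0, 19.7, 0.9, 0.9, 1.0], [0.2, 0.0, 0.0, 19.7, 0.9, 0.9, 1.0]]
```

Call:
{"method": "arm_command", "body": {
  "rows": [
    [0.3, 0, 0, 19.7, 1, 1, 1],
    [0.2, 0, 0, 19.7, 1, 1, 1],
    [0, 0, 0, 17, 0.5, 0.5, 1],
    [0, 0, 0, 2, 0, 0, 1],
    [0, 0, 0, 0, 0, 0, -1],
    [0, 0, 0, 0, 0, 0, -1],
    [0, 0, 0, 0, 0, 0, -1],
    [0, 0, 0, 0, 0, 0, -1]
  ]
}}

```text
time: 10.6
tcp_pos: [0.5101, -0.2132, 0.3763]
eef_rot: [0.982, 1.564, -0.857]
force: [-1.6, 0.9, -0.0]
opening: 0.0261
```

Call:
{"method": "arm_command", "body": {
  "rows": [
    [0, 0, 0, 0, 0, 0, -1],
    [0, 0, 0, 0, 0, 0, -1],
    [0, 0, 0, 0, 0, 0, -1],
    [0, 0, 0, 0, 0, 0, -1]
  ]
}}

```text
time: 11.1
tcp_pos: [0.5101, -0.2132, 0.3763]
eef_rot: [0.969, 1.564, -0.87]
force: [-0.5, 0.2, -0.4]
opening: 0.0265
```

```bash
cat >> h.py <<'E'
def crank(c_now,n=8,dc=.25,corr=True,dz=0.,dx=0.,stop=99,y=-.185):
    "rows for winding; TCP centre of circle taken at press (dx, z=zc)"
    o=manip.get_obs();P=o['tcp_pos'];M=R.from_euler('xyz',o['eef_rot']).as_matrix()
    c,s=np.cos(np.radians(YAW)),np.sin(np.radians(YAW)); q=np.array([[c,s],[-s,c]])@(P[:2]-O)
    print('t',o['time'],'press',q.round(4),P[2].round(4),'tilt',np.degrees(np.arccos(-M[2,0])).round(2),'F',o['force'].round(1),'op',o['opening'].round(4),'j',o['joint_pos'].round(2))
    return q,P,M
E
python3 - <<'E'
from h import *
crank(0)
p,d=shot('side');save('s4.png',p,(200,100,340,240),4)
E
```

```text
Traceback (most recent call last):
  File "h.py", line 50, in crank
    print('t',o['time'],'press',q.round(4),P[2].round(4),'tilt',np.degrees(np.arccos(-M[2,0])).round(2),'F',o['force'].round(1),'op',o['opening'].round(4),'j',o['joint_pos'].round(2))
                                                                                                                                     ^^^^^^^^^^^^^^^^^^
AttributeError: 'float' object has no attribute 'round'
```

Opening 26.5 mm, so the sleeve is held. I write the winding helper and start with a few rows.

```bash
python3 - <<'E'
s=open('h.py').read(); i=s.index('def crank')
s=s[:i]+'''def crank(n=8,dc=.25,zc=.308,xc=0.,r=.07,y=-.185,turn=0):
    o=manip.get_obs();P=o['tcp_pos'];M=R.from_euler('xyz',o['eef_rot']).as_matrix()
    c,s=np.cos(np.radians(YAW)),np.sin(np.radians(YAW)); q=np.array([[c,s],[-s,c]])@(P[:2]-O)
    a=np.arctan2(-(q[0]-xc),P[2]-zc)%(2*np.pi)+2*np.pi*turn; rad=np.hypot(q[0]-xc,P[2]-zc)
    jaw=np.degrees(np.arctan2(M[1,1],M[0,1]))
    print('t',round(o['time'],2),'press',q.round(4),P[2].round(4),'ang',a.round(3),'rad',rad.round(4),'jaw',jaw.round(1),'tilt',np.degrees(np.arccos(-M[2,0])).round(2),'F',o['force'].round(1),'op',round(o['opening'],4),'j',o['joint_pos'].round(2))
    rv=R.from_matrix(M.T@down(YAW)).as_rotvec(degrees=True); rows=[]; p0=np.array([q[0],q[1],P[2]])
    for k in range(n):
        b=a+dc*(k+1); p1=np.array([xc-r*np.sin(b),y,zc+r*np.cos(b)]); D=(p1-p0)*1e3
        rows.append([*(np.round(rv if k==0 else 0*rv,1)),round(-D[2],1),round(D[0],1),round(-D[1],1),-1.]); p0=p1
    print([[float(v) for v in r] for r in rows])
'''
open('h.py','w').write(s)
E
python3 -c "
from h import *
crank(4)"
```

```text
t 11.1 press [-0.0164 -0.1875] 0.3763 ang 0.236 rad 0.0702 jaw -15.4 tilt 0.39 F [-0.5  0.2 -0.4] op 0.0265 j [-0.47  0.2   1.83 -0.    1.1  -0.2 ]
[[0.0, 0.2, -0.3, 6.4, -16.3, -2.5, -1.0], [0.0, 0.0, -0.0, 10.0, -14.3, -0.0, -1.0], [0.0, 0.0, -0.0, 13.2, -11.4, -0.0, -1.0], [0.0, 0.0, -0.0, 15.6, -7.7, -0.0, -1.0]]
```

Call:
{"method": "arm_command", "body": {
  "rows": [
    [0, 0.2, -0.3, 6.4, -16.3, 0, -1],
    [0, 0, 0, 10, -14.3, 0, -1],
    [0, 0, 0, 13.2, -11.4, 0, -1]
  ]
}}

```text
time: 11.48
tcp_pos: [0.472, -0.2029, 0.3536]
eef_rot: [1.414, 1.56, -0.425]
force: [-6.3, 2.7, 9.8]
opening: 0.0266
```

Run:
```python
from h import *
p,d=shot('side');save('s4.png',p,(200,100,340,240),4)
crank(6,y=-.187)
```

```text
t 11.53 press [-0.0577 -0.1877] 0.3508 ang 0.932 rad 0.0719 jaw -15.3 tilt 0.41 F [-6.2  1.2  3.7] op 0.026 j [-0.49  0.15  1.95 -0.    1.04 -0.22]
[[0.1, 0.1, -0.4, 16.3, -7.1, -0.7, -1.0], [0.0, 0.0, -0.0, 16.9, -4.5, -0.0, -1.0], [0.0, 0.0, -0.0, 17.5, -0.2, -0.0, -1.0], [0.0, 0.0, -0.0, 17.0, 4.1, -0.0, -1.0], [0.0, 0.0, -0.0, 15.4, 8.2, -0.0, -1.0], [0.0, 0.0, -0.0, 12.9, 11.7, -0.0, -1.0]]
```

View pics/s4.png

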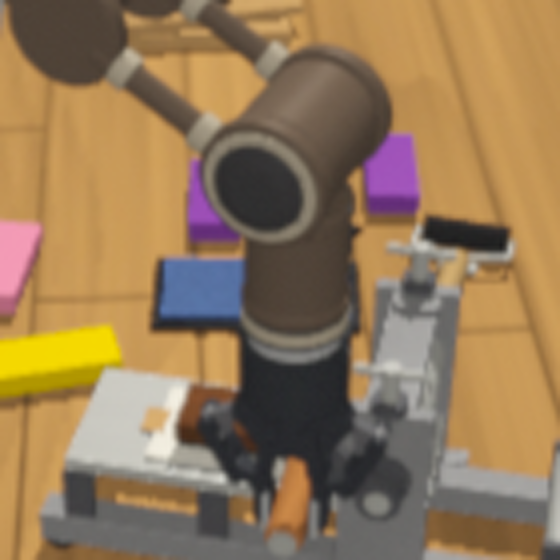

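The gripper holds the sleeve at (290,505) and the crank has moved. The wrist is clear, so I continue.

Call:
{"method": "arm_command", "body": {
  "rows": [
    [0, 0, 0, 16.5, -7, 0, -1],
    [0, 0, 0, 17, -4, 0, -1],
    [0, 0, 0, 17.5, 0, 0, -1],
    [0, 0, 0, 17, 4, 0, -1],
    [0, 0, 0, 15.4, 8.2, 0, -1]
  ]
}}

```text
time: 12.15
tcp_pos: [0.4697, -0.2023, 0.2658]
eef_rot: [1.051, 1.567, -0.788]
force: [1.0, 0.9, 3.5]
opening: 0.0263
```

```bash
python3 -c "
from h import *
crank(8,y=-.187)"
```

```text
t 12.15 press [-0.0582 -0.1877] 0.2658 ang 2.198 rad 0.0719 jaw -15.3 tilt 0.19 F [1.  0.9 3.5] op 0.0263 j [-0.49  0.28  2.   -0.    0.86 -0.22]
[[0.1, 0.1, -0.2, 11.6, 13.5, -0.7, -1.0], [0.0, 0.0, -0.0, 9.4, 14.7, -0.0, -1.0], [0.0, 0.0, -0.0, 5.5, 16.6, -0.0, -1.0], [0.0, 0.0, -0.0, 1.2, 17.4, -0.0, -1.0], [0.0, 0.0, -0.0, -3.1, 17.2, -0.0, -1.0], [0.0, 0.0, -0.0, -7.3, 15.9, -0.0, -1.0], [0.0, 0.0, -0.0, -11.0, 13.6, -0.0, -1.0], [0.0, 0.0, -0.0, -14.0, 10.4, -0.0, -1.0]]
```

Call:
{"method": "arm_command", "body": {
  "rows": [
    [0, 0, 0, 11.4, 13, 0, -1],
    [0, 0, 0, 9.4, 14.7, 0, -1],
    [0, 0, 0, 5.5, 16.6, 0, -1],
    [0, 0, 0, 1.2, 17.4, 0, -1],
    [0, 0, 0, -3.1, 17.2, 0, -1]
  ]
}}

```text
time: 12.78
tcp_pos: [0.5434, -0.2229, 0.239]
eef_rot: [-1.563, 1.538, 2.885]
force: [-17.3, 2.8, 15.9]
opening: 0.0263
```

```bash
python3 -c "
from h import *
crank(8,y=-.187,xc=-.001)"
```

```text
t 12.78 press [ 0.0183 -0.188 ] 0.239 ang 3.414 rad 0.0717 jaw -15.1 tilt 1.86 F [-17.3   2.8  15.9] op 0.0263 j [-0.46  0.45  1.82 -0.01  0.91 -0.19]
[[0.3, 0.0, 1.9, -8.4, 15.6, -1.0, -1.0], [0.0, 0.0, 0.0, -10.5, 13.9, -0.0, -1.0], [0.0, 0.0, 0.0, -13.6, 10.9, -0.0, -1.0], [0.0, 0.0, 0.0, -15.9, 7.2, -0.0, -1.0], [0.0, 0.0, 0.0, -17.2, 3.0, -0.0, -1.0], [0.0, 0.0, 0.0, -17.4, -1.3, -0.0, -1.0], [0.0, 0.0, 0.0, -16.5, -5.6, -0.0, -1.0], [0.0, 0.0, 0.0, -14.6, -9.5, -0.0, -1.0]]
```

Call:
{"method": "arm_command", "body": {
  "rows": [
    [0.3, 0, 1.9, -7.5, 15, 0, -1],
    [0, 0, 0, -10.5, 13.5, 0, -1],
    [0, 0, 0, -13.6, 10.5, 0, -1],
    [0, 0, 0, -16, 7, 0, -1],
    [0, 0, 0, -17, 3, 0, -1]
  ]
}}

```text
time: 13.4
tcp_pos: [0.5838, -0.2345, 0.2671]
eef_rot: [-1.607, 1.534, 2.837]
force: [18.6, -7.5, -34.7]
opening: 0.0262
```

```bash
python3 -c "
from h import *
crank(8,y=-.187,xc=-.001)"
```

```text
t 13.4 press [ 0.0603 -0.1884] 0.2671 ang 4.124 rad 0.0737 jaw -15.4 tilt 2.09 F [ 18.6  -7.5 -34.7] op 0.0262 j [-0.45  0.48  1.7  -0.01  1.   -0.18]
[[0.0, -0.1, 2.1, -17.7, 4.7, -1.4, -1.0], [0.0, -0.0, 0.0, -17.1, 3.7, -0.0, -1.0], [0.0, -0.0, 0.0, -17.4, -0.6, -0.0, -1.0], [0.0, -0.0, 0.0, -16.7, -4.9, -0.0, -1.0], [0.0, -0.0, 0.0, -15.0, -8.9, -0.0, -1.0], [0.0, -0.0, 0.0, -12.3, -12.4, -0.0, -1.0], [0.0, -0.0, 0.0, -8.9, -15.0, -0.0, -1.0], [0.0, -0.0, 0.0, -4.9, -16.8, -0.0, -1.0]]
```

Force rose because the tool tilts 2°. I make the helper use the actual grasp point.

```bash
python3 - <<'E'
s=open('h.py').read(); i=s.index('def crank')
s=s[:i]+'''def crank(n=8,dc=.25,h=.157,r=.07,y=-.187,turn=0):
    o=manip.get_obs();P=o['tcp_pos'];M=R.from_euler('xyz',o['eef_rot']).as_matrix()
    c,s=np.cos(np.radians(YAW)),np.sin(np.radians(YAW)); A=np.array([[c,s,0],[-s,c,0],[0,0,1]])
    O3=np.array([*O,.151]); tp=A@(P-O3); q=A@(P+h*M[:,0]-O3)
    a=np.arctan2(-q[0],q[2])%(2*np.pi)+2*np.pi*turn; F=A@o['force']
    print('t',round(o['time'],2),'tip',q.round(4),'ang',a.round(3),'bed',(.028*a).round(3),'rad',np.hypot(q[0],q[2]).round(4),'tilt',np.degrees(np.arccos(-M[2,0])).round(2),'F tan',(-F[0]*np.cos(a)-F[2]*np.sin(a)).round(1),'F rad',(-F[0]*np.sin(a)+F[2]*np.cos(a)).round(1),'Fy',F[1].round(1),'op',round(o['opening'],4),'j',o['joint_pos'].round(2))
    rv=R.from_matrix(M.T@down(YAW)).as_rotvec(degrees=True); rows=[]; p0=tp; B=A@M
    for k in range(n):
        b=a+dc*(k+1); p1=np.array([-r*np.sin(b),y,h+r*np.cos(b)]); D=B.T@(p1-p0)*1e3
        rows.append([*(np.round(rv if k==0 else 0*rv,1)),*D.round(1),-1.]); p0=p1; B=A@down(YAW)
    print([[float(v) for v in r] for r in rows])
'''
open('h.py','w').write(s)
E
python3 -c "
from h import *
crank(6,.2)"
```

```text
t 13.4 tip [ 0.0546 -0.1882 -0.0408] ang 4.071 bed 0.114 rad 0.0682 tilt 2.09 F tan -15.9 F rad 36.7 Fy -2.3 op 0.0262 j [-0.45  0.48  1.7  -0.01  1.   -0.18]
[[0.0, -0.1, 2.1, -11.1, 2.5, -1.4, -1.0], [0.0, -0.0, 0.0, -13.2, 4.7, 0.0, -1.0], [0.0, -0.0, 0.0, -13.8, 2.0, 0.0, -1.0], [0.0, -0.0, 0.0, -14.0, -0.8, -0.0, -1.0], [0.0, -0.0, 0.0, -13.5, -3.6, -0.0, -1.0], [0.0, -0.0, 0.0, -12.5, -6.2, -0.0, -1.0]]
```

Call:
{"method": "arm_command", "body": {
  "rows": [
    [0, 0, 2.1, -11, 2.5, 0, -1],
    [0, 0, 0, -13.2, 4.7, 0, -1],
    [0, 0, 0, -14, 2.5, 0, -1]
  ]
}}

```text
time: 13.78
tcp_pos: [0.5915, -0.2368, 0.2889]
eef_rot: [-1.718, 1.553, 2.726]
force: [5.6, -3.2, -17.2]
opening: 0.0261
```

```bash
python3 -c "
from h import *
crank(6,.2)"
```

```text
t 13.78 tip [ 0.0656 -0.1882 -0.0191] ang 4.429 bed 0.124 rad 0.0683 tilt 1.01 F tan -14.8 F rad 10.8 Fy -1.6 op 0.0261 j [-0.45  0.46  1.68 -0.    1.02 -0.18]
[[0.1, -0.1, 1.0, -13.3, 1.2, -1.6, -1.0], [0.0, -0.0, 0.0, -14.0, -0.2, -0.0, -1.0], [0.0, -0.0, 0.0, -13.7, -3.0, -0.0, -1.0], [0.0, -0.0, 0.0, -12.8, -5.7, -0.0, -1.0], [0.0, -0.0, 0.0, -11.4, -8.1, -0.0, -1.0], [0.0, -0.0, 0.0, -9.6, -10.2, -0.0, -1.0]]
```

Forces are healthy (about 15 N tangential). Continue.

Call:
{"method": "arm_command", "body": {
  "rows": [
    [0, 0, 1, -14, 1.5, -0.5, -1],
    [0, 0, 0, -15, 0, 0, -1],
    [0, 0, 0, -14.5, -2.5, 0, -1],
    [0, 0, 0, -13.5, -5, 0, -1]
  ]
}}

```text
time: 14.28
tcp_pos: [0.5852, -0.235, 0.3401]
eef_rot: [-1.903, 1.563, 2.542]
force: [0.1, -2.4, -19.6]
opening: 0.0264
```

```bash
python3 -c "
from h import *
crank(6,.22)"
```

```text
t 14.28 tip [ 0.0607 -0.1882  0.0321] ang 5.199 bed 0.146 rad 0.0687 tilt 0.45 F tan -17.7 F rad -8.5 Fy -2.3 op 0.0264 j [-0.45  0.39  1.67  0.    1.1  -0.18]
[[0.1, -0.1, 0.4, -13.3, -8.7, -1.6, -1.0], [0.0, -0.0, 0.0, -10.5, -11.2, -0.0, -1.0], [0.0, -0.0, 0.0, -7.8, -13.2, -0.0, -1.0], [0.0, -0.0, 0.0, -4.7, -14.6, -0.0, -1.0], [0.0, -0.0, 0.0, -1.4, -15.3, -0.0, -1.0], [0.0, -0.0, 0.0, 1.9, -15.2, -0.0, -1.0]]
```

Call:
{"method": "arm_command", "body": {
  "rows": [
    [0, 0, 0.4, -14, -8.5, 0, -1],
    [0, 0, 0, -11.5, -11.5, 0, -1],
    [0, 0, 0, -8.5, -13.8, 0, -1],
    [0, 0, 0, -5.5, -15.3, 0, -1],
    [0, 0, 0, -2.5, -16, 0, -1]
  ]
}}

```text
time: 14.9
tcp_pos: [0.5184, -0.2164, 0.3784]
eef_rot: [1.905, 1.564, 0.065]
force: [14.7, -8.1, -42.1]
opening: 0.026
```

```bash
python3 -c "
from h import *
crank(6,.22)"
```

```text
t 14.9 tip [-0.0065 -0.188   0.0704] ang 0.092 bed 0.003 rad 0.0707 tilt 0.41 F tan -12.4 F rad -43.4 Fy -3.9 op 0.026 j [-0.47  0.21  1.81  0.    1.11 -0.21]
[[0.0, -0.1, -0.4, 3.6, -14.0, -1.4, -1.0], [0.0, -0.0, -0.0, 6.3, -14.0, -0.0, -1.0], [0.0, -0.0, -0.0, 9.2, -12.3, -0.0, -1.0], [0.0, -0.0, -0.0, 11.7, -10.0, -0.0, -1.0], [0.0, -0.0, -0.0, 13.6, -7.2, -0.0, -1.0], [0.0, -0.0, -0.0, 14.8, -4.1, -0.0, -1.0]]
```

```bash
python3 -c "
from h import *
crank(6,.22,r=.069,turn=1,y=-.188)"
```

```text
t 14.9 tip [-0.0065 -0.188   0.0704] ang 6.375 bed 0.178 rad 0.0707 tilt 0.41 F tan -12.4 F rad -43.4 Fy -3.9 op 0.026 j [-0.47  0.21  1.81  0.    1.11 -0.21]
[[0.0, -0.1, -0.4, 4.6, -13.7, -0.4, -1.0], [0.0, -0.0, -0.0, 6.2, -13.8, -0.0, -1.0], [0.0, -0.0, -0.0, 9.1, -12.1, -0.0, -1.0], [0.0, -0.0, -0.0, 11.5, -9.9, -0.0, -1.0], [0.0, -0.0, -0.0, 13.4, -7.1, -0.0, -1.0], [0.0, -0.0, -0.0, 14.6, -4.0, -0.0, -1.0]]
```

Call:
{"method": "arm_command", "body": {
  "rows": [
    [0, 0, 0, 5, -14, 0, -1],
    [0, 0, 0, 6.5, -14, 0, -1],
    [0, 0, 0, 9.5, -12.3, 0, -1]
  ]
}}

```text
time: 15.28
tcp_pos: [0.4879, -0.2077, 0.3715]
eef_rot: [1.573, 1.511, -0.268]
force: [5.4, -0.5, 3.2]
opening: 0.0263
```

```bash
python3 -c "
from h import *
crank(6,.22,r=.0695,turn=1,y=-.188)"
```

```text
t 15.28 tip [-0.03   -0.188   0.0638] ang 6.722 bed 0.188 rad 0.0705 tilt 3.42 F tan -6.2 F rad 0.6 Fy 0.9 op 0.0263 j [-0.49  0.15  1.91  0.02  1.03 -0.22]
[[-0.1, -0.0, -3.4, 8.4, -3.7, -0.0, -1.0], [-0.0, -0.0, -0.0, 10.6, -11.0, -0.0, -1.0], [-0.0, -0.0, -0.0, 12.7, -8.4, -0.0, -1.0], [-0.0, -0.0, -0.0, 14.3, -5.4, -0.0, -1.0], [-0.0, -0.0, -0.0, 15.1, -2.2, -0.0, -1.0], [-0.0, -0.0, -0.0, 15.2, 1.2, 0.0, -1.0]]
```

Call:
{"method": "arm_command", "body": {
  "rows": [
    [0, 0, -3.4, 8.4, -4, 0, -1],
    [0, 0, 0, 10.6, -11, 0, -1],
    [0, 0, 0, 12.7, -8.4, 0, -1],
    [0, 0, 0, 14.3, -5.4, 0, -1]
  ]
}}

```text
time: 15.78
tcp_pos: [0.4693, -0.202, 0.3559]
eef_rot: [1.495, 1.525, -0.345]
force: [-22.2, 6.2, 26.3]
opening: 0.0262
```

```bash
python3 -c "
from h import *
crank(8,.22,r=.0695,turn=1,y=-.188)"
```

```text
t 15.78 tip [-0.0515 -0.188   0.048 ] ang 7.104 bed 0.199 rad 0.0704 tilt 2.62 F tan -3.5 F rad 34.8 Fy 0.1 op 0.0262 j [-0.49  0.13  1.96  0.01  1.01 -0.23]
[[-0.0, 0.2, -2.6, 12.7, -1.8, 0.5, -1.0], [-0.0, 0.0, -0.0, 13.9, -6.2, -0.0, -1.0], [-0.0, 0.0, -0.0, 15.0, -3.0, -0.0, -1.0], [-0.0, 0.0, -0.0, 15.3, 0.3, 0.0, -1.0], [-0.0, 0.0, -0.0, 14.8, 3.6, 0.0, -1.0], [-0.0, 0.0, -0.0, 13.7, 6.8, 0.0, -1.0], [-0.0, 0.0, -0.0, 11.9, 9.6, 0.0, -1.0], [-0.0, 0.0, -0.0, 9.5, 12.0, 0.0, -1.0]]
```

Call:
{"method": "arm_command", "body": {
  "rows": [
    [0, 0, -2.6, 12, -4, 0, -1],
    [0, 0, 0, 14, -6.5, 0, -1],
    [0, 0, 0, 15, -4, 0, -1]
  ]
}}

```text
time: 16.15
tcp_pos: [0.4581, -0.1985, 0.3312]
eef_rot: [1.31, 1.551, -0.529]
force: [-8.5, -0.1, 1.4]
opening: 0.0263
```

```bash
python3 -c "
from h import *
crank(8,.22,r=.07,turn=1,y=-.188)"
```

```text
t 16.15 tip [-0.0674 -0.1879  0.0232] ang 7.522 bed 0.211 rad 0.0713 tilt 1.14 F tan 1.3 F rad 8.2 Fy -2.4 op 0.0263 j [-0.5   0.15  1.99 -0.    0.98 -0.23]
[[0.0, 0.3, -1.1, 15.4, 0.6, 0.8, -1.0], [0.0, 0.0, -0.0, 15.4, -0.0, -0.0, -1.0], [0.0, 0.0, -0.0, 15.0, 3.3, 0.0, -1.0], [0.0, 0.0, -0.0, 13.9, 6.5, 0.0, -1.0], [0.0, 0.0, -0.0, 12.2, 9.4, 0.0, -1.0], [0.0, 0.0, -0.0, 9.8, 11.8, 0.0, -1.0], [0.0, 0.0, -0.0, 7.0, 13.7, 0.0, -1.0], [0.0, 0.0, -0.0, 3.8, 14.9, 0.0, -1.0]]
```

Call:
{"method": "arm_command", "body": {
  "rows": [
    [0, 0, -1, 15.4, 0.5, 0, -1],
    [0, 0, 0, 15.4, 0, 0, -1],
    [0, 0, 0, 15, 3, 0, -1],
    [0, 0, 0, 13.9, 6, 0, -1]
  ]
}}

```text
time: 16.65
tcp_pos: [0.4626, -0.1997, 0.2833]
eef_rot: [-1.013, 1.561, -2.85]
force: [-7.4, -0.0, -0.5]
opening: 0.026
```

```bash
python3 -c "
from h import *
crank(8,.22,r=.07,turn=1,y=-.188)"
```

```text
t 16.65 tip [-0.0671 -0.1879 -0.0247] ang 8.207 bed 0.23 rad 0.0715 tilt 0.57 F tan -2.0 F rad 6.9 Fy -2.0 op 0.026 j [-0.49  0.24  2.   -0.01  0.91 -0.22]
[[0.1, 0.3, 0.5, 13.2, 7.1, 0.9, -1.0], [0.0, 0.0, 0.0, 11.9, 9.7, 0.0, -1.0], [0.0, 0.0, 0.0, 9.5, 12.1, 0.0, -1.0], [0.0, 0.0, 0.0, 6.7, 13.9, 0.0, -1.0], [0.0, 0.0, 0.0, 3.5, 15.0, 0.0, -1.0], [0.0, 0.0, 0.0, 0.1, 15.4, 0.0, -1.0], [0.0, 0.0, 0.0, -3.2, 15.0, 0.0, -1.0], [0.0, 0.0, 0.0, -6.4, 14.0, 0.0, -1.0]]
```

Call:
{"method": "arm_command", "body": {
  "rows": [
    [0, 0, 0.5, 13.2, 7, 0, -1],
    [0, 0, 0, 11.9, 9.5, 0, -1],
    [0, 0, 0, 9.5, 12, 0, -1],
    [0, 0, 0, 6.7, 13.9, 0, -1],
    [0, 0, 0, 3.5, 14, 0, -1]
  ]
}}

```text
time: 17.27
tcp_pos: [0.5053, -0.2117, 0.2428]
eef_rot: [-1.472, 1.532, 2.975]
force: [-8.1, -2.1, -11.1]
opening: 0.0264
```

```bash
python3 -c "
from h import *
crank(8,.12,r=.07,turn=1,y=-.188)"
```

```text
t 17.27 tip [-0.0275 -0.188  -0.0651] ang 9.025 bed 0.253 rad 0.0707 tilt 2.21 F tan -2.4 F rad 13.0 Fy -4.1 op 0.0264 j [-0.47  0.38  1.91 -0.02  0.89 -0.2 ]
[[0.2, 0.2, 2.2, 2.0, 2.2, 0.7, -1.0], [0.0, 0.0, 0.0, 1.8, 8.2, 0.0, -1.0], [0.0, 0.0, 0.0, 0.8, 8.4, 0.0, -1.0], [0.0, 0.0, 0.0, -0.2, 8.4, 0.0, -1.0], [0.0, 0.0, 0.0, -1.2, 8.3, 0.0, -1.0], [0.0, 0.0, 0.0, -2.2, 8.1, 0.0, -1.0], [0.0, 0.0, 0.0, -3.1, 7.8, 0.0, -1.0], [0.0, 0.0, 0.0, -4.0, 7.4, 0.0, -1.0]]
```

Call:
{"method": "arm_command", "body": {
  "rows": [
    [0, 0, 2.2, 2, 3, 0, -1],
    [0, 0, 0, 2, 9, 0, -1],
    [0, 0, 0, 1.5, 9, 0, -1],
    [0, 0, 0, 0, 9, 0, -1],
    [0, 0, 0, -1, 8.5, 0, -1]
  ]
}}

```text
time: 17.9
tcp_pos: [0.5314, -0.2194, 0.2379]
eef_rot: [-1.523, 1.536, 2.924]
force: [-3.9, -3.5, -18.4]
opening: 0.0261
```

```bash
python3 -c "
from h import *
crank(4,.12,r=.07,turn=1,y=-.188)"
```

```text
t 17.9 tip [ 0.0003 -0.1881 -0.07  ] ang 9.429 bed 0.264 rad 0.07 tilt 2.01 F tan -2.9 F rad 18.4 Fy -4.4 op 0.0261 j [-0.47  0.43  1.85 -0.01  0.9  -0.19]
[[0.2, 0.1, 2.0, -0.7, 2.9, 0.2, -1.0], [0.0, 0.0, 0.0, -1.5, 8.3, 0.0, -1.0], [0.0, 0.0, 0.0, -2.5, 8.0, 0.0, -1.0], [0.0, 0.0, 0.0, -3.5, 7.6, 0.0, -1.0]]
```

Call:
{"method": "arm_command", "body": {
  "rows": [
    [0, 0, 2, -0.7, 5, 0, -1],
    [0, 0, 0, -1.5, 7, 0, -1],
    [0, 0, 0, -2, 7, 0, -1],
    [0, 0, 0, -2, 5, 0, -1]
  ]
}}

```text
time: 18.4
tcp_pos: [0.5447, -0.2233, 0.2395]
eef_rot: [-1.569, 1.533, 2.881]
force: [-7.9, -2.4, -16.3]
opening: 0.0263
```

```bash
python3 -c "
from h import *
crank(4,.12,r=.07,turn=1,y=-.188)
p,d=shot('top');W=cloud('top',d);I=p.astype(int)
save('t3.png',p,(230,70,370,220),4)
c,s=np.cos(np.radians(YAW)),np.sin(np.radians(YAW));Q=(W[...,:2]-O)@np.array([[c,-s],[s,c]])
r=(abs(Q[...,1])<.05)&(Q[...,0]>.045)&(Q[...,0]<.32)
rect(W,r&(W[...,2]>.112)&(W[...,2]<.135)&(I[...,0]<140),'block')
m=r&(W[...,2]>.085)&(W[...,2]<.135);print('bed far x',np.nanmax(Q[m][:,0]),'->q',np.nanmax(Q[m][:,0])+.14-.15)
"
```

```text
t 18.4 tip [ 0.0137 -0.188  -0.0684] ang 9.623 bed 0.269 rad 0.0697 tilt 2.17 F tan -10.1 F rad 14.6 Fy -4.4 op 0.0263 j [-0.46  0.45  1.81 -0.01  0.92 -0.19]
[[0.4, 0.0, 2.2, -2.1, 2.2, 0.0, -1.0], [0.0, 0.0, 0.0, -3.1, 7.8, 0.0, -1.0], [0.0, 0.0, 0.0, -4.0, 7.4, 0.0, -1.0], [0.0, 0.0, 0.0, -4.9, 6.8, 0.0, -1.0]]
block 439 press xy [ 0.1282 -0.0037] size [0.055 0.129] yaw -14.47 z 0.1245
bed far x 0.28172460040949676 ->q 0.27172460040949675
```

View pics/t3.png

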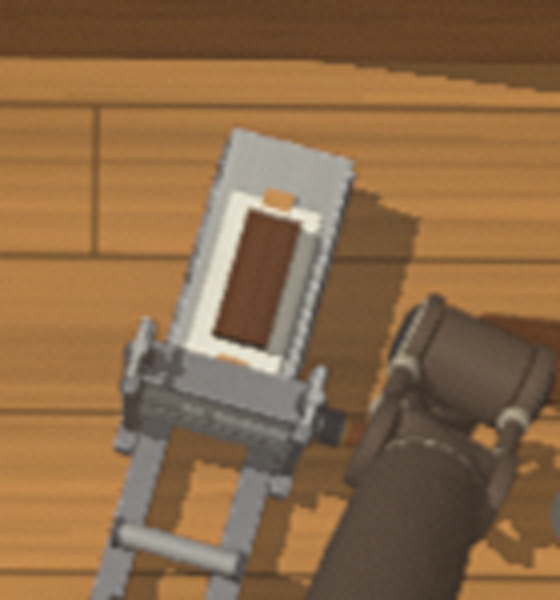

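The bed is at the far end (q≈0.27). The block lies square on the card at (257,275), beyond the bridge. One gentle push to the stop, then I let go and rise.

Call:
{"method": "arm_command", "body": {
  "rows": [
    [0, 0, 2, -2, 4, 0, -1],
    [0, 0, 0, -2, 5, 0, -1],
    [0, 0, 0, 0, 0, 0, 0],
    [0, 0, 0, 0, 0, 0, 1],
    [0, 0, 0, 0, 0, 0, 1],
    [0, 0, 0, 0, 0, 0, 1],
    [0, 0, 0, 0, 0, 0, 1]
  ]
}}

```text
time: 19.32
tcp_pos: [0.5533, -0.2256, 0.2519]
eef_rot: [-1.528, 1.563, 2.924]
force: [-0.6, -0.7, -0.5]
opening: 0.0853
```

```bash
python3 -c "
from h import *
crank(1,.12,turn=1)
P=manip.get_obs()['tcp_pos']
plan([((P[0],P[1],.40),YAW)],1,30)"
```

```text
t 19.32 tip [ 0.0273 -0.188  -0.0561] ang 9.877 bed 0.277 rad 0.0624 tilt 0.47 F tan -0.6 F rad 0.3 Fy -0.8 op 0.0853 j [-0.46  0.44  1.8  -0.    0.91 -0.2 ]
[[0.5, 0.0, 0.5, 2.6, 9.4, -0.9, -1.0]]
t 19.325 P [ 0.5533 -0.2256  0.2519] jaw -14.93 tilt 0.47 F [-0.6 -0.7 -0.5] op 0.0853
j [-0.46  0.44  1.8  -0.    0.91 -0.2 ]
[[0.1, 0.0, 0.1, -29.6, -0.2, 0.0, 1.0], [0.1, 0.0, 0.1, -29.6, -0.2, 0.0, 1.0], [0.1, 0.0, 0.1, -29.6, -0.1, 0.0, 1.0], [0.1, 0.0, 0.1, -29.6, -0.1, 0.0, 1.0], [0.1, 0.0, 0.1, -29.6, -0.0, 0.0, 1.0]]
```

Call:
{"method": "arm_command", "body": {
  "rows": [
    [0, 0, 0, 0, -11, 0, 1],
    [0, 0, 0, -20, 0, 0, 1],
    [0, 0, 0, -30, 0, 0, 1],
    [0, 0, 0, -35, 0, 0, 1],
    [0, 0, 0, -40, 0, 0, 1],
    [0, 0, 0, -40, 0, 0, 1],
    [0, 0, 0, -20, -30, 20, 1],
    [0, 0, 0, 0, -50, 20, 1]
  ]
}}

```text
time: 20.32
tcp_pos: [0.4553, -0.2409, 0.4515]
eef_rot: [-0.159, 1.568, -1.987]
force: [0.1, -0.8, -0.2]
opening: 0.0853
```

Call:
{"method": "arm_command", "body": {
  "rows": [
    [0, 0, 0, 0, -50, 10, 1],
    [0, 0, 0, 0, -40, 0, 1],
    [0, 0, 0, 0, 0, 0, 1],
    [0, 0, 0, 0, 0, 0, 1]
  ]
}}

```text
time: 20.82
tcp_pos: [0.3601, -0.227, 0.457]
eef_rot: [0.869, 1.56, -0.963]
force: [0.6, 0.7, 0.2]
opening: 0.0853
```

```bash
python3 -c "
from h import *
print(manip.get_obs()['tcp_pos'],manip.get_obs()['force'])
p,d=shot('top');W=cloud('top',d);I=p.astype(int)
save('t4.png',p,None,1.5)
c,s=np.cos(np.radians(YAW)),np.sin(np.radians(YAW));Q=(W[...,:2]-O)@np.array([[c,-s],[s,c]])
r=(abs(Q[...,1])<.055)&(Q[...,0]>.045)&(Q[...,0]<.32)
rect(W,r&(W[...,2]>.112)&(W[...,2]<.135)&(I[...,0]<140),'block')
rect(W,r&(W[...,2]>.09)&(W[...,2]<.135)&((I.min(2)>185)|(W[...,2]>.112)),'card')
m=r&(W[...,2]>.085)&(W[...,2]<.135);print('q',np.nanmax(Q[m][:,0])+.14-.15)
"
```

```text
[ 0.36013171 -0.22697268  0.45699137] [0.60340037 0.6928034  0.21883803]
block 457 press xy [ 0.1284 -0.0034] size [0.056 0.129] yaw -14.8 z 0.1248
card 592 press xy [0.139  0.0016] size [0.086 0.15 ] yaw -15.6 z 0.1239
q 0.27402169415771904
```

View pics/t4.png

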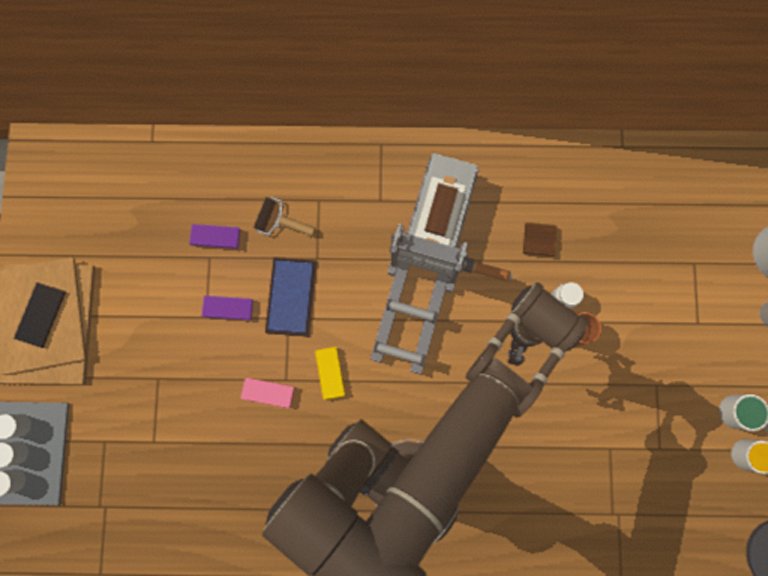

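The top view shows the block on the card at (442,210) past the roller. The bystanders are where they were and the arm is clear. I hand in.

```bash
python3 -c "
from h import *
print(manip.job_done())"
```

```text
the job is handed in; nothing more can be done
None
```

The block is printed through and lies on the card on the far side of the roller. I let go of the crank and handed the job in at about 21 s of the 72 s allowed. No verdict was reported.

- **How it was done:** I moved the brown block from the ink pad to the card. I then wound the crank by its sleeve about 1.5 turns, holding it from start to end stop, and let go and moved the arm clear.
- **Bed:** it reads about 0.27 m of travel, which is the far end stop.
- **Block:** its angle is about -14.8°, against about -15.4° for the card, so it is square within about 1°. Along the card it is within about 2 mm of centre.
- **Off-centre across the card:** the block sits about 4 mm to one side, of which about 2.7 mm was there at placement. I saw that and chose not to correct it.
- **Card fit:** the rough fit of the card in the last picture puts its middle about 10 mm farther along than the bed travel does. It found only 150 of the card's 170 mm, so I went by the bed travel.
- **Forces:** the highest reading I saw at the wrist was about 45 N while winding (limit 120 N), from the gripped sleeve.
- **Other things on the table:** in the last picture they look to be where they started. The mug is partly hidden by the arm there.

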